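# Release the tray of a gel caster

## Task

The empty gel tray is clamped in the gel caster. Release it: push the orange cam lever all the way round, past the far side, until the lever meets its stop and the cam's low point faces the sliding wall, and only then push that wall forward, away from the tray, until it stops against the cam. Leave the tray, the comb on it and the things on the bench where they are; nothing is to be picked up.

Things in the scene. Friction and masses are not known exactly. Their poses are not given: they have to be found in the camera images.
- caster: Gel caster, fixed: grey base plate 225 x 195 mm, its top 26 mm above the bench. Origin on the bench; axes x along the sliding wall's travel, away from the robot, y left, z up. In mm along x: plate -120 to 105, fixed teal end wall -112 to -100 (68 high over the bench), clear tray -98 to 2, sliding wall 2 to 17 when closed, cam axis at 53. 10 mm high guide strips at the long edges.
- cam_axis (a point): Point on the cam's vertical axis at mid-height of the lever arm, 81 mm above the bench (caster x 53, y 0 mm); axes as the caster's. The cam is a brass disc of 26 mm radius set 10 mm off this axis, 27 to 45 mm above the bench; a red dot marks its lobe (high point), the low point is opposite. A hub of 13 mm radius, with the stops inside, carries the lever.
- lever_knob (a point): On the centre line of the black upright knob at the end of the orange lever, 66 mm from the cam axis, 81 mm above the bench. Knob 18 mm across, from 72 to 112 mm above the bench. The straight arm from the cam axis to the knob is 14 mm wide and lies 74 to 88 mm above the bench, clear above the 68 mm high sliding wall.
- cam (a joint): Cam and lever angle, rad, growing clockwise from above, the lever passing the far (+x) side. 0: the lobe locks the sliding wall, lever 80 deg to the left of the caster's +x. 3.14 (stop): low point towards the wall, 20 mm gap to it, lever 100 deg to the right of +x. Friction 0.12 N m (2.5 N at 50 mm radius); stays where left. Starts at 0 to 0.3.
- wall (a joint): Travel of the sliding wall, m. 0: closed against the tray; grows forward (caster +x) to about 0.020, where it meets the cam at its low point. About 3 N of friction; stays where it is left. The cam blocks it: at cam angle q it can move only 0.010 x (1 - cos q).
- wall_face (a point): Middle of the top edge of the sliding wall's near face (towards the tray), 68 mm above the bench; axes as the caster's. The teal wall is 172 mm wide, 12 mm thick and stands 26 to 68 mm above the bench; below 57 mm a rubber gasket, 3 mm thick, 150 mm wide, stands out towards the tray. Push it from the tray side: the tray is open at this end.
- tray: Clear empty gel tray, loose, lying between the walls: 99 x 150 mm (x, y), floor 4 mm thick, side walls along x 4 mm thick and 26 mm high, open at both ends. Origin at the centre of its underside, 26 mm above the bench. Its inside is 142 mm wide.
- comb: White comb lying loose across the tray's side walls near the fixed end wall: bar 158 mm long (y), 7 mm thick, feet 20 mm along x at its ends, top 73 mm above the bench, teeth hanging into the tray. Origin at the middle of its feet's underside, 52 mm above the bench. About 60 mm of tray is free between it and the sliding wall.
- bottle: Reagent bottle with a blue cap, 70 mm across, 150 mm high, loose on the bench. Origin at the centre of its underside.
- tip_box: Green pipette-tip box with a pale lid, 84 x 122 x 60 mm, loose on the bench. Origin at the centre of its underside.
Not all that is in view belongs to the job. There is more than one size of the comb; the job needs the middle-sized.

How it is judged (in metres and radians):
On the way, in this order (a step that is already met when the one before it is completed fails the run):
1. the cam is turned to its low point while the sliding wall is still closed (value of joint cam above 2.85 rad and value of joint wall below 0.005 m), for 0.1 s.
2. the sliding wall is pushed forward to the cam (value of joint wall above 0.0175 m), for 0.2 s.
At the end, for the whole second after the job is handed in: The cam is at its low point (joint above 2.85 of 3.14 rad) and the sliding wall pushed forward to it (17.5 mm or more of 20 mm), both at rest; the tray within 10 mm and the comb within 15 mm of where they lay, bottle and tip box upright and within 20 mm (value of joint cam above 2.85 rad and value of joint wall above 0.0175 m and velocity of joint cam between -0.05 and 0.05 rad/s and velocity of joint wall between -0.005 and 0.005 m/s and distance of tray from where it was at the start of the episode below 0.01 m and distance of comb from where it was at the start of the episode below 0.015 m and angle between comb's own z axis and vertical below 0.2 rad and distance of each of bottle, tip_box from where it was at the start of the episode below 0.02 m and angle between each of bottle, tip_box's own z axis and vertical below 0.1 rad); the robot touches nothing.
It fails at once if the sliding wall is forced forward before the cam is at its low point (value of joint wall above 0.005 m and value of joint cam below 2.7 rad).
It fails at once if the tray is lifted or shoved out of its place (height (world z) of tray above 0.036 m or distance of tray from where it was at the start of the episode above 0.015 m).
It fails at once if the comb is lifted, knocked over or carried off (height (world z) of comb above 0.064 m or distance of comb from where it was at the start of the episode above 0.025 m or angle between comb's own z axis and vertical above 0.5 rad).
It fails at once if the bottle or the tip box is moved, lifted or knocked over (distance of any of bottle, tip_box from where it was at the start of the episode above 0.03 m or angle between any of bottle, tip_box's own z axis and vertical above 0.3 rad).
It also fails if it takes over 56 s, if anything falls off the work surface, if the arm or the gripper's body presses on something with over 40 N, if the wrist force passes 120 N, or if a joint passes its speed limit or range.

## Robot

A 6-joint arm with a two-finger parallel gripper is mounted at the origin on the work surface. World frame = base frame: x ahead of the robot, y to its left, z up, the work surface at z = 0. Lengths are in m, angles in degrees, forces in N, time in s.
With the tool pointing down it reaches from about 0.4 to 0.825 m from the base axis. Payload 7 kg.
Tool frame: the origin (TCP) lies on the centre line of the jaws, within the pads' length; the fingertips stand 25 mm ahead of it and the grasp point (between the pads) lies 6 mm ahead of it; x points along the fingers, z is the direction in which the jaws open and shut, and the axes are right-handed (so a half turn about x gives the same grasp; the last joint's range is limited). The gripper opens to 88 mm and grips with 3 to 60 N. Pads are 19 mm wide; open, the fingers measure 130 mm over their backs; the gripper's body (78 mm by 193 mm) begins 47 mm behind the grasp point.
Start: joints at [-59.639, 20.546, 0.682, 0, -70.136, -16.507], TCP at [0.162, -0.655, 0.252] pointing down, gripper open.
Joint ranges: [-176.03, 176.03], [-82.01, 121.73], [-58.28, 71.71], [-173.87, 95.51], [-174.79, -0.11], [-173.66, 173.66]. Speed limits (degrees/s): [136.94, 136.94, 172.46, 180, 180, 180].

## Interface

Orientations are given as [roll, pitch, yaw] about the fixed x, y, z axes, in that order (R = Rz(yaw) Ry(pitch) Rx(roll)).
In Python, from plant import ctrl gives the robot as it stands. The module is installed in compiled form; this text tells all that it offers.
- The arm moves only by the tool send_rows, never from a script. Its argument "deltas" is a list of rows, each an object of numbers: "dx", "dy", "dz": the shift along the tool's x, y, z in mm; "ax", "ay", "az": the turn, a rotation vector about the tool's x, y, z in units of 5 degrees (1.0 is 5 degrees); "fingers": the opening, from 0 (shut) to 1 (fully open). A call has 1 to 12 rows; each row shifts and turns the commanded pose from where the row before left it, along the tool's axes as they then stand; what a row does not reach is not made up. A row lasts 1/8 s, in which the tool goes at most 62.5 mm and 10.7 degrees, less where a joint would pass 70% of its speed; a pose out of reach is approached as far as the arm can. A call with a gripper value outside its range is refused whole. The fingers move at their own pace and stop on an object; the grip force is fixed at half the most. Time passes only in rows, so rows that do not move let the fingers close. It gives the time, the measured TCP pose, the force and the opening at its end, in the units of the state.
- ctrl.get_obs(): the state, without advancing time (a new reading comes with each control period).
- ctrl.snapshot(name): name is "scene" or "top" or "wrist"; returns a dict with "image" (420x560x3 uint8, blue, green, red), "fx", "fy", "cx", "cy" (pixels), "k1" (the pictures are not rectified: a ray, as slopes to the right and down, at radius r is drawn at 1 + k1 r^2 times it, then the intrinsics apply), "R" (3x3) and "t" (3): a world point X has camera coordinates R X + t; the wrist camera has in their place "hand_eye" (4x4, takes a point from camera to tool coordinates, whose origin is the TCP and whose axes are the tool frame's). Camera axes: x right, y down, z forward; pixel columns grow to the right and rows downward; lengths in m; the calibration is good to about 2 mm. A picture is of the moment at which its call begins: read the wrist's pose just before it. There is no depth.
- ctrl.close_job(): hands the job in, once; it reports no verdict.
The state is a dict: "clock": time; "joint_pos": joint angles; "qvel": joint speeds; "tau": joint torques, N m; "tool_pos": TCP position; "orientation": TCP orientation; "force": force on the tool from outside, world axes, zero at the start; "moment": the same for the moment, N m; "opening": finger opening in m.
Only numpy, scipy, OpenCV 4.12 (cv2) and the standard library are available. Lean on these libraries where they do the work, as an engineer would, in place of code of your own. Each camera call takes 0.05 s, during which the arm holds its last target.

## Working session

There is one attempt and no reset: what is moved stays moved. The work goes in short steps, Python scripts to look and compute and a tool call to move; the robot and the scene stay as the last step left them, time stands still between calls to the robot, and variables do not carry over. Pictures are saved under pics/ and viewed, and the job is handed in when it is done.

Besides the shell and the picture viewer there is one more tool, called after "Request:" as name([rows], argument=value, ...), one row to a line, values as JSON. send_rows: Moves the arm, as the interface text tells. Its arguments: {"type":"object","properties":{"deltas":{"type":"array","items":{"type":"object","properties":{"dx":{"type":"number"},"dy":{"type":"number"},"dz":{"type":"number"},"ax":{"type":"number"},"ay":{"type":"number"},"az":{"type":"number"},"fingers":{"type":"number"}}}}},"required":["deltas"]}

```bash
mkdir -p pics
cat > h.py <<'E'
import numpy as np, cv2
from plant import ctrl
def ray(s,u,v):
    p=cv2.undistortPoints(np.array([[[u,v]]],float),np.array([[s['fx'],0,s['cx']],[0,s['fy'],s['cy']],[0,0,1.]]),np.array([s['k1'],0,0,0,0.]))[0,0]
    R=np.array(s['R']);t=np.array(s['t'])
    return -R.T@t, R.T@np.array([p[0],p[1],1])
def onz(s,u,v,z):
    o,d=ray(s,u,v); return o+d*(z-o[2])/d[2]
def proj(s,X):
    R=np.array(s['R']);c=R@np.array(X)+np.array(s['t']);p=c[:2]/c[2];p=p*(1+s['k1']*(p@p))
    return p*[s['fx'],s['fy']]+[s['cx'],s['cy']]
E
python3 - <<'E'
from h import *
import pickle
o=ctrl.get_obs();print(o)
for n in ('scene','top'):
    s=ctrl.snapshot(n);cv2.imwrite(f'pics/{n}0.png',s['image']);pickle.dump(s,open(n+'.pkl','wb'));print(n,s['k1'],s['fx'],-np.array(s['R']).T@s['t'])
E
```

```text
{'clock': 0.0, 'joint_pos': array([-5.96397674e+01,  2.05896069e+01,  6.32403300e-01, -1.99739204e-02,
       -7.01352654e+01, -1.65076014e+01]), 'qvel': array([-0.02296033,  0.01251864,  0.0001875 ,  0.04724932, -0.0126229 ,
       -0.00111898]), 'tau': array([ 5.82205957e-04, -5.82716095e+01,  2.93052542e+01,  6.99717119e+00,
        6.86562998e-03, -1.21841044e-04]), 'tool_pos': array([ 0.16148394, -0.654927  ,  0.25063334]), 'orientation': array([  5.03069816,  89.90564317, 108.876527  ]), 'force': array([-0.16339957, -0.35788469,  0.82514591]), 'moment': array([-0.00729569, -0.00074227,  0.05298637]), 'opening': 0.08760467440175054}
scene -0.06421478328504382 535.1033662468475 [ 0.79979736 -0.68275828  0.92527155]
top -0.0290436114768753 429.64455546328605 [0.36067152 0.00687974 1.10616571]
```

View pics/scene0.png

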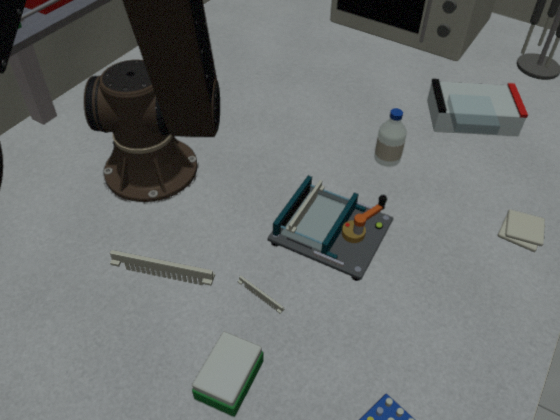

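View pics/top0.png

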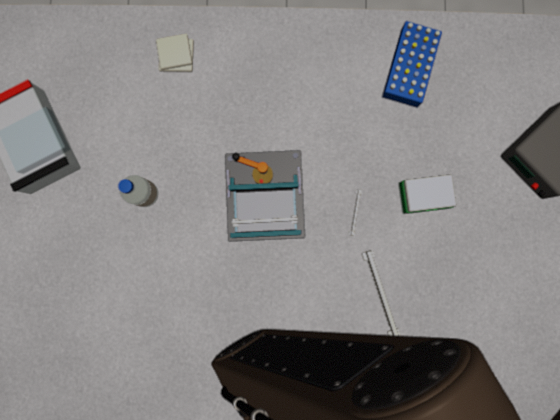

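The scene view shows the caster around (330,225) and the lever with its black knob at (382,202). In the top view the plate runs from (226,152) to (304,240), the hub is at about (262,168) and the knob at (236,157). There are three combs in the top view: the one lying across the tray at (265,222), a small loose one at (356,212), and a large loose one at (380,292). The comb on the tray is the middle-sized one and the one meant. The lower two are distractors, and nothing gets picked up anyway. I'll enlarge this area to confirm and to measure.

Run:
```python
from h import *
import pickle
s=pickle.load(open('top.pkl','rb'));im=s['image']
cv2.imwrite('pics/top_crop.png',cv2.resize(im[140:250,210:320],None,fx=5.4,fy=5.4,interpolation=cv2.INTER_CUBIC))
g=pickle.load(open('scene.pkl','rb'));
cv2.imwrite('pics/scene_crop.png',cv2.resize(g['image'][165:285,255:405],None,fx=5,fy=5,interpolation=cv2.INTER_CUBIC))
hsv=cv2.cvtColor(im,cv2.COLOR_BGR2HSV)
for nm,lo,hi,z in (('orange',(5,150,120),(14,255,255),.088),('teal',(85,100,30),(105,255,160),.068)):
    m=cv2.inRange(hsv,lo,hi); n,l,st,c=cv2.connectedComponentsWithStats(m)
    for i in range(1,n):
        if st[i,4]>25 and 210<c[i,0]<320:
            r=cv2.minAreaRect(np.argwhere(l==i)[:,::-1].astype(np.float32)); b=cv2.boxPoints(r)
            print(nm,st[i],c[i],[onz(s,*p,z)[:2].round(4).tolist() for p in b],onz(s,*c[i],z).round(4))
for p in [(225,154),(300,151),(304,239),(229,241)]: print(p,onz(s,*p,.026).round(4))
print('bottle',onz(s,126,186,.15),'box',onz(s,429,194,.06))
```

```text
orange [238 157  30  13  81] [250.03703704 162.09876543] [[0.5538, 0.1187], [0.5727, 0.1148], [0.5576, 0.0457], [0.5387, 0.0497]] [0.5591 0.0876 0.088 ]
teal [229 175  69  16 394] [263.29949239 185.28680203] [[0.5225, 0.1406], [0.5339, -0.0255], [0.5042, -0.0274], [0.4929, 0.1383]] [0.5065 0.0553 0.068 ]
teal [231 230  70   7 300] [265.53 233.27] [[0.3894, 0.1308], [0.4007, -0.0359], [0.3903, -0.0366], [0.379, 0.13]] [0.3898 0.047  0.068 ]
(225, 154) [0.5908 0.157  0.026 ]
(300, 151) [ 0.6026 -0.0341  0.026 ]
(304, 239) [ 0.3788 -0.0483  0.026 ]
(229, 241) [0.3696 0.1398 0.026 ]
bottle [0.4868644  0.36109766 0.15      ] box [ 0.49512403 -0.35161322  0.06      ]
```

View pics/top_crop.png

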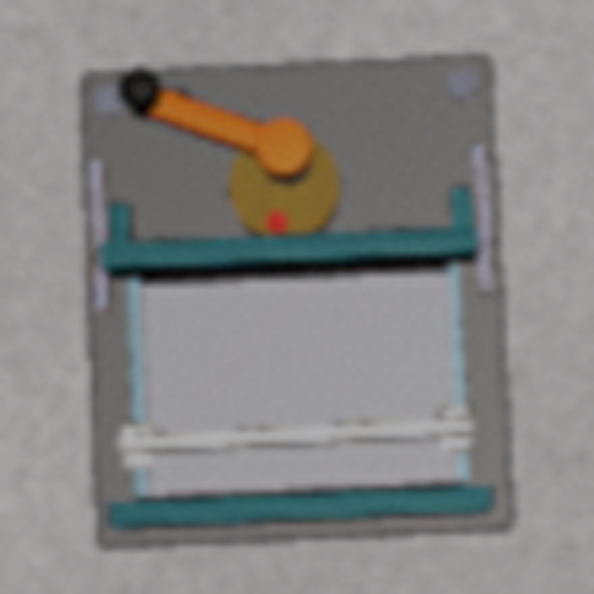

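View pics/scene_crop.png

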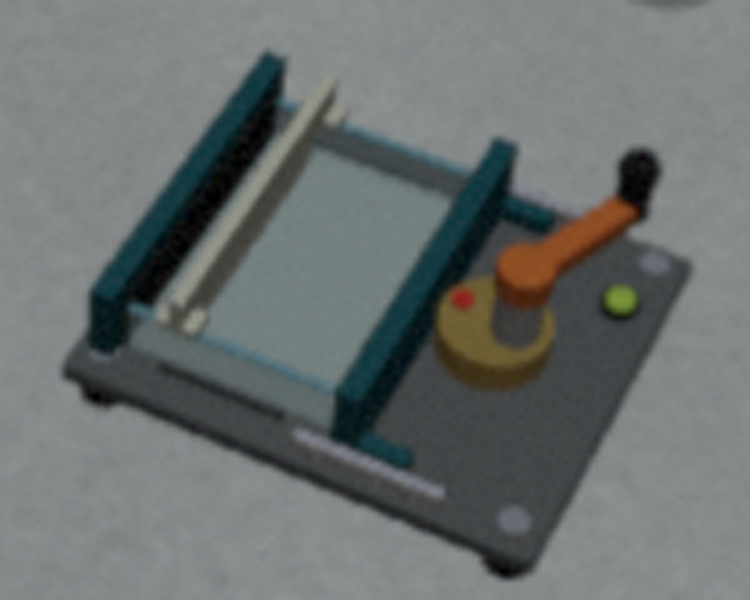

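The crop confirms that the comb on the tray, with feet at crop (135,445) and (455,428), is the fitted one. The lobe dot is at (277,222), the hub at (285,147) and the knob at (140,90). Next I'll triangulate the hub and knob.

Run:
```python
from h import *
import pickle
s=pickle.load(open('top.pkl','rb'));g=pickle.load(open('scene.pkl','rb'))
T=lambda u,v:(210+u/5.4-.4,140+v/5.4-.4); S=lambda u,v:(255+u/5-.4,165+v/5-.4)
def tri(a,b):
    A=[];y=[]
    for o,d in (ray(s,*a),ray(g,*b)):
        d=d/np.linalg.norm(d);P=np.eye(3)-np.outer(d,d);A.append(P);y.append(P@o)
    return np.linalg.lstsq(np.vstack(A),np.hstack(y),rcond=None)[0]
th,tk=T(285,147),T(140,90); sh,sk=S(526,266),S(640,163)
for n,a,b in (('hub',th,sh),('knob',tk,sk)): print(n,tri(a,b).round(4))
print('hubtop z.09',onz(s,*th,.09),onz(g,*sh,.09)); print('knobtop',onz(s,*tk,.112),onz(g,*sk,.112))
# wall near-top edge, fixed wall outer edges
for n,a in (('slide nearL',T(105,272)),('slide nearR',T(475,252)),('fix farL',T(112,506)),('fix farR',T(490,486)),('fix nearL',T(112,526)),('fix nearR',T(490,508))): print(n,onz(s,*a,.068).round(4))
for n,a in (('slide near R',S(343,398)),('slide nearL',S(497,143)),('slide far R',S(357,403)),('slide farL',S(515,147))): print('sc',n,onz(g,*a,.068).round(4))
for n,a in (('FL',T(85,74)),('FR',T(490,57)),('NR',T(515,530)),('NL',T(100,547))): print(n,onz(s,*a,.026).round(4))
for n,a in (('FL',S(692,265)),('FR',S(530,578)),('NR',S(65,372))): print('sc',n,onz(g,*a,.026).round(4))
from scipy.spatial.transform import Rotation as Ro
print(Ro.from_euler('xyz',ctrl.get_obs()['orientation'],degrees=True).as_matrix().round(3))
```

```text
hub [0.5474 0.0573 0.089 ]
knob [0.5679 0.1203 0.1087]
hubtop z.09 [0.54787771 0.05760096 0.09      ] [0.547156   0.05597294 0.09      ]
knobtop [0.56755504 0.12017319 0.112     ] [0.56851817 0.11682779 0.112     ]
slide nearL [0.4932 0.1384 0.068 ]
slide nearR [ 0.5059 -0.0282  0.068 ]
fix farL [0.3879 0.132  0.068 ]
fix farR [ 0.4006 -0.0369  0.068 ]
fix nearL [0.3789 0.1317 0.068 ]
fix nearR [ 0.3907 -0.0371  0.068 ]
sc slide near R [ 0.5094 -0.0326  0.068 ]
sc slide nearL [0.4957 0.1362 0.068 ]
sc slide far R [ 0.5156 -0.0318  0.068 ]
sc slide farL [0.5037 0.1384 0.068 ]
FL [0.5926 0.1562 0.026 ]
FR [ 0.6048 -0.0349  0.026 ]
NR [ 0.382  -0.0507  0.026 ]
NL [0.3698 0.1421 0.026 ]
sc FL [0.5919 0.1545 0.026 ]
sc FR [ 0.6071 -0.0432  0.026 ]
sc NR [ 0.3852 -0.0537  0.026 ]
[[-0.001 -0.971 -0.239]
 [ 0.001 -0.239  0.971]
 [-1.     0.     0.001]]
```

Request:
send_rows([
  {"dy": -30,"dz": 34,"fingers": 0.34},
  {"dy": -35,"dz": 40,"fingers": 0.34},
  {"dy": -35,"dz": 40,"fingers": 0.34},
  {"dy": -35,"dz": 40,"fingers": 0.34},
  {"dy": -35,"dz": 40,"fingers": 0.34},
  {"dy": -35,"dz": 40,"fingers": 0.34},
  {"dy": -35,"dz": 40,"fingers": 0.34},
  {"dy": -35,"dz": 40,"fingers": 0.34},
  {"dy": -35,"dz": 40,"fingers": 0.34},
  {"dy": -35,"dz": 40,"fingers": 0.34},
  {"dy": -35,"dz": 40,"fingers": 0.34},
  {"dy": -35,"dz": 40,"fingers": 0.34},
])

```text
validation failed for argument at $.de...
```

Request:
send_rows([
  {"dy": -35,"dz": 40,"fingers": 0.34},
  {"dy": -35,"dz": 40,"fingers": 0.34},
  {"dy": -35,"dz": 40,"fingers": 0.34},
  {"dy": -35,"dz": 40,"fingers": 0.34},
  {"dy": -25,"dz": 28,"fingers": 0.34},
  {"ax": -2,"fingers": 0.34},
  {"ax": -2,"fingers": 0.34},
  {"ax": -2,"fingers": 0.34},
  {"ax": -2,"fingers": 0.34},
  {"ax": -2,"fingers": 0.34},
  {"ax": -2,"fingers": 0.34},
  {"ax": -2,"fingers": 0.34},
])

```text
validation failed for argument at $.de...
```

Request:
send_rows([
  {"ax": -2,"fingers": 0.34},
  {"ax": -2,"fingers": 0.34},
  {"ax": -2,"fingers": 0.34},
  {"ax": -2,"fingers": 0.34},
  {"ax": -2,"fingers": 0.34},
  {"ax": -2,"fingers": 0.34},
  {"ax": -2,"fingers": 0.34},
  {"ax": -2,"fingers": 0.34},
  {"ax": -2,"fingers": 0.34},
  {"ax": -2,"fingers": 0.34},
  {"fingers": 0.34},
  {"fingers": 0.34},
])

```text
validation failed for argument at $.de...
```

The calls were refused, and missing keys are the likely cause. I'll try one small row with every key filled in.

Request:
send_rows([
  {"dx": 0,"dy": -30,"dz": 34,"ax": 0,"ay": 0,"az": 0,"fingers": 0.34},
])

```text
clock: 0.22
tool_pos: [0.1818, -0.6158, 0.2499]
orientation: [26.2, 89.9, 129.9]
force: [0.7, 0.5, -0.8]
opening: 0.0824
```

Request:
send_rows([
  {"dx": 0,"dy": -35,"dz": 40,"ax": 0,"ay": 0,"az": 0,"fingers": 0.34},
  {"dx": 0,"dy": -35,"dz": 40,"ax": 0,"ay": 0,"az": 0,"fingers": 0.34},
  {"dx": 0,"dy": -35,"dz": 40,"ax": 0,"ay": 0,"az": 0,"fingers": 0.34},
  {"dx": 0,"dy": -35,"dz": 40,"ax": 0,"ay": 0,"az": 0,"fingers": 0.34},
  {"dx": 0,"dy": -35,"dz": 40,"ax": 0,"ay": 0,"az": 0,"fingers": 0.34},
  {"dx": 0,"dy": -35,"dz": 40,"ax": 0,"ay": 0,"az": 0,"fingers": 0.34},
  {"dx": 0,"dy": -35,"dz": 40,"ax": 0,"ay": 0,"az": 0,"fingers": 0.34},
  {"dx": 0,"dy": -35,"dz": 40,"ax": 0,"ay": 0,"az": 0,"fingers": 0.34},
  {"dx": 0,"dy": -35,"dz": 40,"ax": 0,"ay": 0,"az": 0,"fingers": 0.34},
  {"dx": 0,"dy": -35,"dz": 40,"ax": 0,"ay": 0,"az": 0,"fingers": 0.34},
  {"dx": 0,"dy": -35,"dz": 40,"ax": 0,"ay": 0,"az": 0,"fingers": 0.34},
  {"dx": 0,"dy": -35,"dz": 40,"ax": 0,"ay": 0,"az": 0,"fingers": 0.34},
])

```text
clock: 1.72
tool_pos: [0.4758, -0.0468, 0.2516]
orientation: [-67.5, 90.0, 36.3]
force: [0.6, -0.2, -0.8]
opening: 0.0298
```

Request:
send_rows([
  {"dx": 0,"dy": -35,"dz": 40,"ax": 0,"ay": 0,"az": 0,"fingers": 0.34},
  {"dx": 0,"dy": -35,"dz": 40,"ax": 0,"ay": 0,"az": 0,"fingers": 0.34},
  {"dx": 0,"dy": -35,"dz": 40,"ax": 0,"ay": 0,"az": 0,"fingers": 0.34},
  {"dx": 0,"dy": -25,"dz": 28,"ax": 0,"ay": 0,"az": 0,"fingers": 0.34},
  {"dx": 0,"dy": 0,"dz": 0,"ax": -2,"ay": 0,"az": 0,"fingers": 0.34},
  {"dx": 0,"dy": 0,"dz": 0,"ax": -2,"ay": 0,"az": 0,"fingers": 0.34},
  {"dx": 0,"dy": 0,"dz": 0,"ax": -2,"ay": 0,"az": 0,"fingers": 0.34},
  {"dx": 0,"dy": 0,"dz": 0,"ax": -2,"ay": 0,"az": 0,"fingers": 0.34},
  {"dx": 0,"dy": 0,"dz": 0,"ax": -2,"ay": 0,"az": 0,"fingers": 0.34},
  {"dx": 0,"dy": 0,"dz": 0,"ax": -2,"ay": 0,"az": 0,"fingers": 0.34},
  {"dx": 0,"dy": 0,"dz": 0,"ax": -2,"ay": 0,"az": 0,"fingers": 0.34},
  {"dx": 0,"dy": 0,"dz": 0,"ax": -2,"ay": 0,"az": 0,"fingers": 0.34},
])

```text
clock: 3.22
tool_pos: [0.566, 0.1262, 0.2512]
orientation: [13.0, 90.0, -162.8]
force: [-0.2, -0.6, 1.0]
opening: 0.0295
```

Request:
send_rows([
  {"dx": 0,"dy": 0,"dz": 0,"ax": -2,"ay": 0,"az": 0,"fingers": 0.34},
  {"dx": 0,"dy": 0,"dz": 0,"ax": -2,"ay": 0,"az": 0,"fingers": 0.34},
  {"dx": 0,"dy": 0,"dz": 0,"ax": -2,"ay": 0,"az": 0,"fingers": 0.34},
  {"dx": 0,"dy": 0,"dz": 0,"ax": -2,"ay": 0,"az": 0,"fingers": 0.34},
  {"dx": 0,"dy": 0,"dz": 0,"ax": -2,"ay": 0,"az": 0,"fingers": 0.34},
  {"dx": 0,"dy": 0,"dz": 0,"ax": -2,"ay": 0,"az": 0,"fingers": 0.34},
  {"dx": 0,"dy": 0,"dz": 0,"ax": -2,"ay": 0,"az": 0,"fingers": 0.34},
  {"dx": 0,"dy": 0,"dz": 0,"ax": -2,"ay": 0,"az": 0,"fingers": 0.34},
  {"dx": 0,"dy": 0,"dz": 0,"ax": -2,"ay": 0,"az": 0,"fingers": 0.34},
  {"dx": 0,"dy": 0,"dz": 0,"ax": 0,"ay": 0,"az": 0,"fingers": 0.34},
])

```text
clock: 4.47
tool_pos: [0.566, 0.1262, 0.2512]
orientation: [-72.2, 90.0, -158.4]
force: [0.0, -0.3, -0.4]
opening: 0.0297
```

```bash
cat >> h.py <<'E'
from scipy.spatial.transform import Rotation as Ro
HUB=np.array([.5474,.057]); YAW=4.0
def tool():
    o=ctrl.get_obs();R=Ro.from_euler('xyz',o['orientation'],degrees=True).as_matrix()
    print('t',round(o['clock'],2),'tcp',o['tool_pos'].round(4),'q1',o['joint_pos'][0].round(1),'q6',o['joint_pos'][5].round(1),'zhead',np.degrees(np.arctan2(R[1,2],R[0,2])).round(2),'xaxis',R[:,0].round(3),'F',o['force'].round(1),'op',round(o['opening'],4))
    return o,R
E
python3 - <<'E'
from h import *
o,R=tool()
print((R.T@(np.array([.5677,.1195,.2])-o['tool_pos'])*1000).round(1))
E
```

```text
t 4.47 tcp [0.566  0.1262 0.2512] q1 31.9 q6 61.9 zhead -86.22 xaxis [-0.001 -0.    -1.   ] F [ 0.  -0.3 -0.4] op 0.0297
[51.2  1.3  6.8]
```

Request:
send_rows([
  {"dx": 0,"dy": 0,"dz": 0,"ax": -1.95,"ay": 0,"az": 0,"fingers": 0.34},
  {"dx": 0,"dy": 0,"dz": 0,"ax": -1.95,"ay": 0,"az": 0,"fingers": 0.34},
  {"dx": 0,"dy": 0,"dz": 0,"ax": -1.95,"ay": 0,"az": 0,"fingers": 0.34},
  {"dx": 0,"dy": 0,"dz": 0,"ax": -1.95,"ay": 0,"az": 0,"fingers": 0.34},
  {"dx": 0,"dy": 0,"dz": 0,"ax": -1.95,"ay": 0,"az": 0,"fingers": 0.34},
  {"dx": 0,"dy": 0,"dz": 0,"ax": -1.95,"ay": 0,"az": 0,"fingers": 0.34},
  {"dx": 0,"dy": 0,"dz": 0,"ax": -1.95,"ay": 0,"az": 0,"fingers": 0.34},
  {"dx": 0,"dy": 0,"dz": 0,"ax": 0,"ay": 0,"az": 0,"fingers": 0.34},
])

```text
clock: 5.48
tool_pos: [0.5661, 0.1263, 0.2514]
orientation: [-151.0, 90.0, -169.2]
force: [-0.2, -1.1, 0.3]
opening: 0.0298
```

Run:
```python
from h import *
o,R=tool()
print((R.T@(np.array([.5677,.1195,.107])-o['tool_pos'])*1000).round(1))
s=ctrl.snapshot('wrist');cv2.imwrite('pics/w1.png',s['image'])
H=np.array(s['hand_eye']);Rc=R@H[:3,:3];tc=R@H[:3,3]+o['tool_pos']
s['R']=Rc.T;s['t']=-Rc.T@tc
import pickle;pickle.dump(s,open('w1.pkl','wb'))
print('knob',proj(s,[.5677,.1195,.112]),'hub',proj(s,[.5474,.057,.088]))
```

```text
t 5.47 tcp [0.5661 0.1263 0.2514] q1 31.9 q6 130.0 zhead -18.17 xaxis [-0. -0. -1.] F [-0.2 -1.1  0.3] op 0.0298
[144.4  -5.9   3.7]
knob [284.45893385 212.88489602] hub [284.06241226 271.37735981]
```

View pics/w1.png

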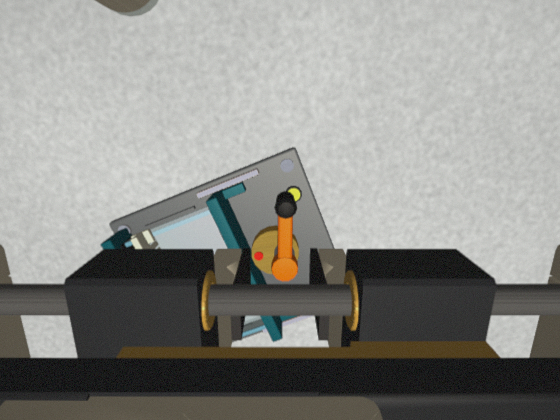

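In the wrist view the knob top is at (286,204) and the hub at (285,268). The jaws sit either side of x≈280 and the lever lines up with the tool. I'll recompute the knob from this view.

Run:
```python
from h import *
import pickle
s=pickle.load(open('w1.pkl','rb'))
k=onz(s,286,204,.112);h=onz(s,285,268,.088);print(k,h,np.linalg.norm((k-h)[:2]))
o,R=tool()
for T in (k,np.array([.5677,.1195,0]),np.array([.5685,.1217,0])):print((R.T@(np.array([T[0],T[1],.107])-o['tool_pos'])*1000).round(1))
```

```text
[0.5712896  0.12643797 0.112     ] [0.54934576 0.06009923 0.088     ] 0.0698738853584574
t 5.53 tcp [0.5661 0.1262 0.2514] q1 31.9 q6 129.9 zhead -18.27 xaxis [-0. -0. -1.] F [-0.8 -0.1 -1.2] op 0.0296
[144.4   1.8   4.9]
[144.4  -5.9   3.6]
[144.4  -3.5   3.7]
```

Request:
send_rows([
  {"dx": 30,"dy": -3,"dz": 4,"ax": 0,"ay": 0,"az": 0,"fingers": 0.34},
  {"dx": 40,"dy": 0,"dz": 0,"ax": 0,"ay": 0,"az": 0,"fingers": 0.34},
  {"dx": 30,"dy": 0,"dz": 0,"ax": 0,"ay": 0,"az": 0,"fingers": 0.34},
  {"dx": 15,"dy": 0,"dz": 0,"ax": 0,"ay": 0,"az": 0,"fingers": 0.34},
  {"dx": 15,"dy": 0,"dz": 0,"ax": 0,"ay": 0,"az": 0,"fingers": 0.34},
  {"dx": 14,"dy": 0,"dz": 0,"ax": 0,"ay": 0,"az": 0,"fingers": 0.34},
  {"dx": 0,"dy": 0,"dz": 0,"ax": 0,"ay": 0,"az": 0,"fingers": 0.34},
])

```text
clock: 6.4
tool_pos: [0.5687, 0.122, 0.1068]
orientation: [-135.2, 89.9, -153.1]
force: [0.1, 0.0, 0.0]
opening: 0.0298
```

Run:
```python
from h import *
o,R=tool()
s=ctrl.snapshot('wrist');a=s['image']
s=ctrl.snapshot('scene');b=cv2.resize(s['image'][130:285,255:425],None,fx=2.7,fy=2.7)[:420]
cv2.imwrite('pics/w2.png',cv2.resize(np.hstack([a,b[:,:450]]),None,fx=.79,fy=.79))
p=o['tool_pos'][:2]-np.array([.548,.058]);print(np.linalg.norm(p),np.degrees(np.arctan2(p[1],p[0])))
```

```text
t 6.4 tcp [0.5687 0.122  0.1068] q1 31.4 q6 130.7 zhead -17.93 xaxis [-0.001 -0.001 -1.   ] F [0.1 0.  0. ] op 0.0298Traceback (most recent call last):
  File "<stdin>", line 5, in <module>
    return _nx.concatenate(arrs, 1, dtype=dtype, casting=casting)
           ~~~~~~~~~~~~~~~^^^^^^^^^^^^^^^^^^^^^^^^^^^^^^^^^^^^^^^
ValueError: all the input array dimensions except for the concatenation axis must match exactly, but along dimension 0, the array at index 0 has size 420 and the array at index 1 has size 418
```

Run:
```python
from h import *
a=ctrl.snapshot('wrist')['image']
b=cv2.resize(ctrl.snapshot('scene')['image'][130:285,255:425],(450,420))
cv2.imwrite('pics/w3.png',cv2.resize(np.hstack([a,b]),None,fx=.79,fy=.79))
```

```text
(no output)
```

View pics/w3.png

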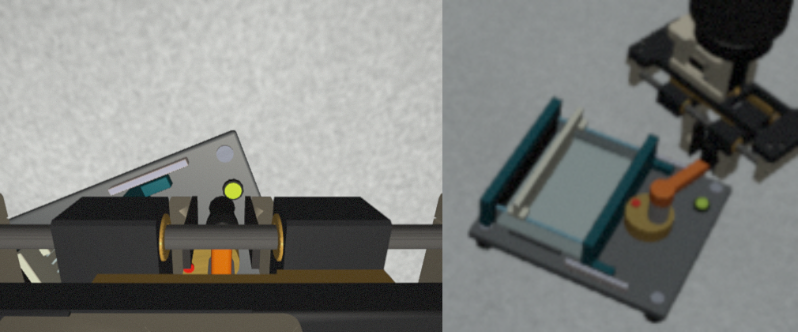

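The wrist view shows the knob between the fingers at (222,210), free of force. I'll start the arc clockwise about the cam axis, 6° per row.

Request:
send_rows([
  {"dx": 0,"dy": -0.36,"dz": 6.9,"ax": 1.2,"ay": 0,"az": 0,"fingers": 0.34},
  {"dx": 0,"dy": -0.36,"dz": 6.9,"ax": 1.2,"ay": 0,"az": 0,"fingers": 0.34},
  {"dx": 0,"dy": -0.36,"dz": 6.9,"ax": 1.2,"ay": 0,"az": 0,"fingers": 0.34},
  {"dx": 0,"dy": -0.36,"dz": 6.9,"ax": 1.2,"ay": 0,"az": 0,"fingers": 0.34},
  {"dx": 0,"dy": -0.36,"dz": 6.9,"ax": 1.2,"ay": 0,"az": 0,"fingers": 0.34},
  {"dx": 0,"dy": -0.36,"dz": 6.9,"ax": 1.2,"ay": 0,"az": 0,"fingers": 0.34},
  {"dx": 0,"dy": -0.36,"dz": 6.9,"ax": 1.2,"ay": 0,"az": 0,"fingers": 0.34},
  {"dx": 0,"dy": -0.36,"dz": 6.9,"ax": 1.2,"ay": 0,"az": 0,"fingers": 0.34},
  {"dx": 0,"dy": -0.36,"dz": 6.9,"ax": 1.2,"ay": 0,"az": 0,"fingers": 0.34},
  {"dx": 0,"dy": -0.36,"dz": 6.9,"ax": 1.2,"ay": 0,"az": 0,"fingers": 0.34},
])

```text
clock: 7.85
tool_pos: [0.6138, 0.0736, 0.1084]
orientation: [113.1, 89.9, 35.0]
force: [-0.2, 1.5, -0.4]
opening: 0.0298
```

```bash
cat >> h.py <<'E'
def look(n):
    o,R=tool()
    p=o['tool_pos'][:2]-np.array([.548,.058]);print('r',np.linalg.norm(p).round(4),'ang',np.degrees(np.arctan2(p[1],p[0])).round(1))
    a=ctrl.snapshot('wrist')['image']
    b=cv2.resize(ctrl.snapshot('scene')['image'][130:285,255:425],(450,420))
    cv2.imwrite(f'pics/{n}.png',cv2.resize(np.hstack([a,b]),None,fx=.79,fy=.79))
E
python3 -c "
from h import *
look('a1')"
```

```text
t 7.85 tcp [0.6138 0.0736 0.1084] q1 24.9 q6 77.0 zhead -78.09 xaxis [ 0.001  0.001 -1.   ] F [-0.2  1.5 -0.4] op 0.0298
r 0.0676 ang 13.3
```

View pics/a1.png

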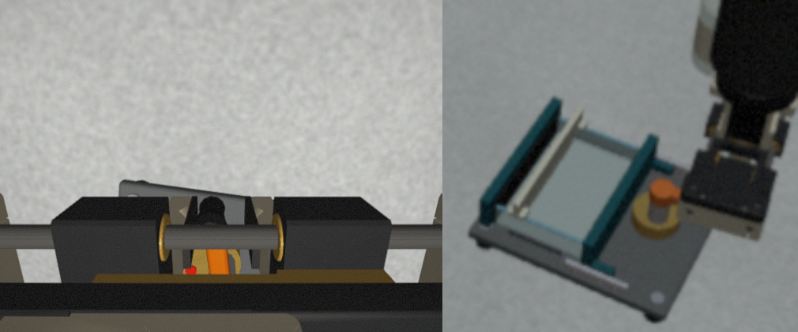

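The lever follows. The knob is still between the pads at (212,208), touching the trailing one.

Request:
send_rows([
  {"dx": 0,"dy": -0.36,"dz": 6.9,"ax": 1.2,"ay": 0,"az": 0,"fingers": 0.34},
  {"dx": 0,"dy": -0.36,"dz": 6.9,"ax": 1.2,"ay": 0,"az": 0,"fingers": 0.34},
  {"dx": 0,"dy": -0.36,"dz": 6.9,"ax": 1.2,"ay": 0,"az": 0,"fingers": 0.34},
  {"dx": 0,"dy": -0.36,"dz": 6.9,"ax": 1.2,"ay": 0,"az": 0,"fingers": 0.34},
  {"dx": 0,"dy": -0.36,"dz": 6.9,"ax": 1.2,"ay": 0,"az": 0,"fingers": 0.34},
  {"dx": 0,"dy": -0.36,"dz": 6.9,"ax": 1.2,"ay": 0,"az": 0,"fingers": 0.34},
  {"dx": 0,"dy": -0.36,"dz": 6.9,"ax": 1.2,"ay": 0,"az": 0,"fingers": 0.34},
  {"dx": 0,"dy": -0.36,"dz": 6.9,"ax": 1.2,"ay": 0,"az": 0,"fingers": 0.34},
  {"dx": 0,"dy": -0.36,"dz": 6.9,"ax": 1.2,"ay": 0,"az": 0,"fingers": 0.34},
  {"dx": 0,"dy": -0.36,"dz": 6.9,"ax": 1.2,"ay": 0,"az": 0,"fingers": 0.34},
])

```text
clock: 9.2
tool_pos: [0.5942, 0.0108, 0.1083]
orientation: [151.2, 89.8, 13.3]
force: [2.7, 0.5, -0.6]
opening: 0.0297
```

```bash
python3 -c "
from h import *
look('a2')"
```

```text
t 9.2 tcp [0.5942 0.0108 0.1083] q1 19.9 q6 22.2 zhead -137.92 xaxis [ 0.003  0.001 -1.   ] F [ 2.7  0.5 -0.6] op 0.0297
r 0.0661 ang -45.6
```

View pics/a2.png

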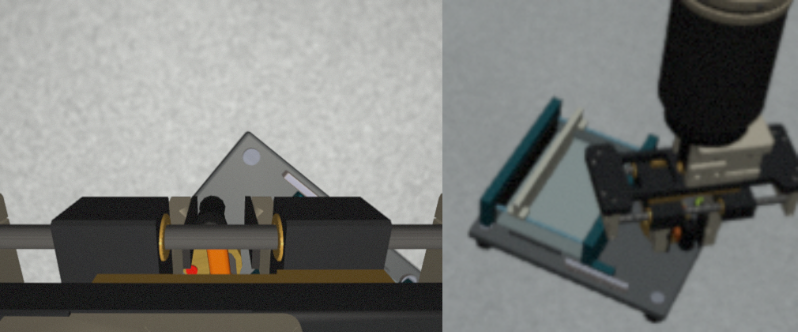

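The knob is still in place at (212,208), with the tool about 46° right of world +x. I'll continue and then feel for the stop.

Request:
send_rows([
  {"dx": 0,"dy": -0.36,"dz": 6.9,"ax": 1.2,"ay": 0,"az": 0,"fingers": 0.34},
  {"dx": 0,"dy": -0.36,"dz": 6.9,"ax": 1.2,"ay": 0,"az": 0,"fingers": 0.34},
  {"dx": 0,"dy": -0.36,"dz": 6.9,"ax": 1.2,"ay": 0,"az": 0,"fingers": 0.34},
  {"dx": 0,"dy": -0.36,"dz": 6.9,"ax": 1.2,"ay": 0,"az": 0,"fingers": 0.34},
  {"dx": 0,"dy": -0.36,"dz": 6.9,"ax": 1.2,"ay": 0,"az": 0,"fingers": 0.34},
  {"dx": 0,"dy": -0.36,"dz": 6.9,"ax": 1.2,"ay": 0,"az": 0,"fingers": 0.34},
  {"dx": 0,"dy": -0.36,"dz": 6.9,"ax": 1.2,"ay": 0,"az": 0,"fingers": 0.34},
  {"dx": 0,"dy": -0.36,"dz": 6.9,"ax": 1.2,"ay": 0,"az": 0,"fingers": 0.34},
  {"dx": 0,"dy": -0.1,"dz": 3.5,"ax": 0.6,"ay": 0,"az": 0,"fingers": 0.34},
])

```text
clock: 10.42
tool_pos: [0.5391, -0.0058, 0.1082]
orientation: [178.1, 89.9, -10.7]
force: [2.1, -2.6, -0.7]
opening: 0.0295
```

Request:
send_rows([
  {"dx": 0,"dy": -0.1,"dz": 2,"ax": 0.3,"ay": 0,"az": 0,"fingers": 0.34},
  {"dx": 0,"dy": 0,"dz": 0,"ax": 0,"ay": 0,"az": 0,"fingers": 0.34},
])

```text
clock: 10.68
tool_pos: [0.537, -0.0053, 0.1079]
orientation: [-159.1, 90.0, 10.6]
force: [2.1, -0.8, 1.7]
opening: 0.0297
```

```bash
python3 -c "
from h import *
look('a3')"
```

```text
t 10.68 tcp [ 0.537  -0.0053  0.1079] q1 20.4 q6 -30.6 zhead 169.74 xaxis [ 0.001  0.    -1.   ] F [ 2.1 -0.8  1.7] op 0.0297
r 0.0642 ang -99.9
```

View pics/a3.png

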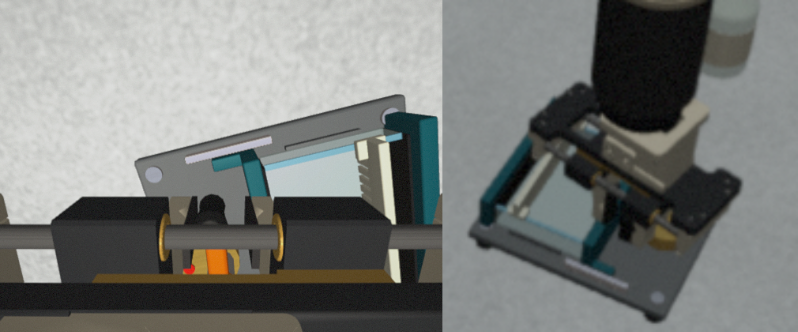

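The force is still only about 2 N, which is friction, so the stop hasn't been met yet. I'll go on in small steps.

Request:
send_rows([
  {"dx": 0,"dy": 0.2,"dz": 2,"ax": 0.35,"ay": 0,"az": 0,"fingers": 0.34},
  {"dx": 0,"dy": 0.2,"dz": 2,"ax": 0.35,"ay": 0,"az": 0,"fingers": 0.34},
  {"dx": 0,"dy": 0,"dz": 0,"ax": 0,"ay": 0,"az": 0,"fingers": 0.34},
])

```text
clock: 11.15
tool_pos: [0.5357, -0.0042, 0.1079]
orientation: [-154.7, 89.7, 11.4]
force: [13.0, -1.4, -8.2]
opening: 0.0299
```

Request:
send_rows([
  {"dx": 0,"dy": 0.2,"dz": 2,"ax": 0.35,"ay": 0,"az": 0,"fingers": 0.34},
  {"dx": 0,"dy": 0,"dz": 0,"ax": 0,"ay": 0,"az": 0,"fingers": 0.34},
])

```text
clock: 11.4
tool_pos: [0.5355, -0.0037, 0.108]
orientation: [-154.3, 89.5, 10.1]
force: [19.8, -3.0, -14.8]
opening: 0.0299
```

The force rose to 20 N with no further movement, so that's the stop. I'll back off to mid-gap and lift.

Request:
send_rows([
  {"dx": 0,"dy": 0,"dz": -5,"ax": 0,"ay": 0,"az": 0,"fingers": 0.34},
  {"dx": 0,"dy": 0,"dz": -4.5,"ax": 0,"ay": 0,"az": 0,"fingers": 0.34},
  {"dx": 0,"dy": 0,"dz": 0,"ax": 0,"ay": 0,"az": 0,"fingers": 0.34},
])

```text
clock: 11.78
tool_pos: [0.5393, -0.0075, 0.1072]
orientation: [26.5, 89.9, -169.2]
force: [-0.5, -0.2, -0.8]
opening: 0.0299
```

Request:
send_rows([
  {"dx": -20,"dy": 0,"dz": 0,"ax": 0,"ay": 0,"az": 0,"fingers": 0.34},
  {"dx": -40,"dy": 0,"dz": 0,"ax": 0,"ay": 0,"az": 0,"fingers": 0.34},
  {"dx": -50,"dy": 0,"dz": 0,"ax": 0,"ay": 0,"az": 0,"fingers": 0},
  {"dx": 0,"dy": 0,"dz": 0,"ax": 0,"ay": 0,"az": 0,"fingers": 0},
])

```text
clock: 12.28
tool_pos: [0.5415, -0.0069, 0.2217]
orientation: [-151.1, 89.6, 13.2]
force: [0.3, 0.8, -0.2]
opening: 0.0154
```

Run:
```python
from h import *
import pickle
o,R=tool()
s=ctrl.snapshot('wrist');cv2.imwrite('pics/w4.png',s['image'])
H=np.array(s['hand_eye']);Rc=R@H[:3,:3];tc=R@H[:3,3]+o['tool_pos']
s['R']=Rc.T;s['t']=-Rc.T@tc
pickle.dump(s,open('w4.pkl','wb'))
t=ctrl.snapshot('top');cv2.imwrite('pics/t4.png',cv2.resize(t['image'][140:250,210:320],None,fx=5.4,fy=5.4,interpolation=cv2.INTER_CUBIC))
```

```text
t 12.28 tcp [ 0.5415 -0.0069  0.2217] q1 20.0 q6 -35.7 zhead 164.38 xaxis [ 0.007  0.002 -1.   ] F [ 0.3  0.8 -0.2] op 0.0154
```

View pics/w4.png

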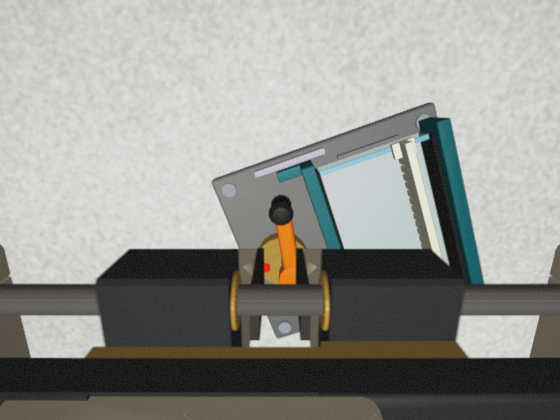

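View pics/t4.png

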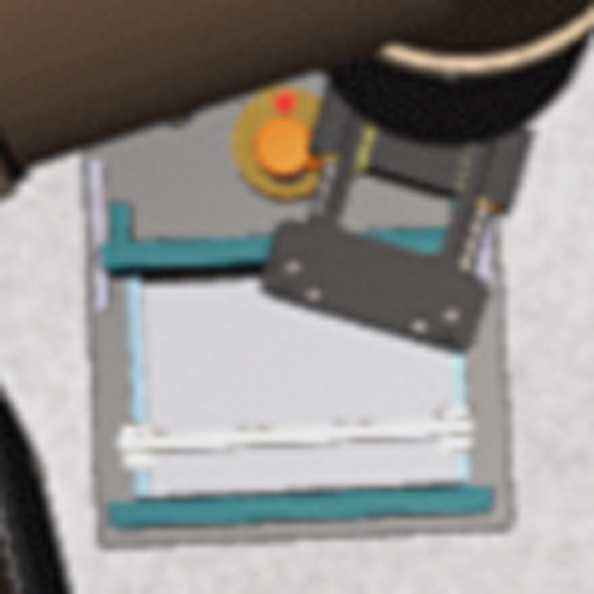

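Run:
```python
from h import *
import pickle
s=pickle.load(open('w4.pkl','rb'))
k=onz(s,281,213,.112);h=onz(s,288,275,.088);print(k,h)
d=(k-h)[:2];d2=k[:2]-[.548,.058];print([np.degrees(np.arctan2(x[1],x[0]))-4 for x in(d,d2)])
m=pickle.load(open('top.pkl','rb'))
a=onz(m,210+285/5.4-.4,140+103/5.4-.4,.045);b=onz(m,210+285/5.4-.4,140+147/5.4-.4,.088);print('dot',a-b,np.degrees(np.arctan2((a-b)[1],(a-b)[0]))-4)
for p in [(317,180),(330,218),(302,178)]: print('wall',onz(s,*p,.068))
o,R=tool()
for h in (90+4,):pass
```

```text
[ 0.54022266 -0.00841424  0.112     ] [0.55136006 0.05428352 0.088     ]
[np.float64(-104.07273854202104), np.float64(-100.67911331520337)]
dot [ 0.02854863  0.00267569 -0.043     ] 1.3543464211607974
wall [ 0.50613717 -0.01585577  0.068     ]
wall [0.50322279 0.02042619 0.068     ]
wall [ 0.5180899  -0.02098527  0.068     ]
t 12.38 tcp [ 0.5394 -0.0072  0.2179] q1 20.0 q6 -35.7 zhead 164.33 xaxis [ 0.001  0.001 -1.   ] F [-0.  -1.1  0.4] op 0.0073
```

The lever reads −100.7° in the caster frame, which is the stop. The lobe dot faces away from the wall, and the wall is still closed. Next I'll turn the jaws parallel to the wall.

Request:
send_rows([
  {"dx": 0,"dy": 0,"dz": 0,"ax": 2,"ay": 0,"az": 0,"fingers": 0},
  {"dx": 0,"dy": 0,"dz": 0,"ax": 2,"ay": 0,"az": 0,"fingers": 0},
  {"dx": 0,"dy": 0,"dz": 0,"ax": 2,"ay": 0,"az": 0,"fingers": 0},
  {"dx": 0,"dy": 0,"dz": 0,"ax": 2,"ay": 0,"az": 0,"fingers": 0},
  {"dx": 0,"dy": 0,"dz": 0,"ax": 2,"ay": 0,"az": 0,"fingers": 0},
  {"dx": 0,"dy": 0,"dz": 0,"ax": 2,"ay": 0,"az": 0,"fingers": 0},
  {"dx": 0,"dy": 0,"dz": 0,"ax": 2,"ay": 0,"az": 0,"fingers": 0},
  {"dx": 0,"dy": 0,"dz": 0,"ax": 0,"ay": 0,"az": 0,"fingers": 0},
])

```text
clock: 13.38
tool_pos: [0.5389, -0.0075, 0.2162]
orientation: [97.0, 89.9, -168.5]
force: [0.1, -0.2, -0.2]
opening: 0.0004
```

Run:
```python
from h import *
o,R=tool()
print((R.T@(np.array([.4748,.0525,.081])-o['tool_pos'])*1000).round(1))
```

```text
t 13.38 tcp [ 0.5389 -0.0075  0.2162] q1 20.0 q6 -105.6 zhead 94.41 xaxis [-0.003 -0.001 -1.   ] F [ 0.1 -0.2 -0.2] op 0.0004
[135.3  59.   64.7]
```

Request:
send_rows([
  {"dx": 0,"dy": 30,"dz": 33,"ax": 0,"ay": 0,"az": 0,"fingers": 0},
  {"dx": 0,"dy": 29,"dz": 32,"ax": 0,"ay": 0,"az": 0,"fingers": 0},
  {"dx": 30,"dy": 0,"dz": 0,"ax": 0,"ay": 0,"az": 0,"fingers": 0},
  {"dx": 40,"dy": 0,"dz": 0,"ax": 0,"ay": 0,"az": 0,"fingers": 0},
  {"dx": 10,"dy": 0,"dz": 0,"ax": 0,"ay": 0,"az": 0,"fingers": 0},
  {"dx": 0,"dy": 0,"dz": 0,"ax": 0,"ay": 0,"az": 0,"fingers": 0},
])

```text
clock: 14.12
tool_pos: [0.4759, 0.0527, 0.1373]
orientation: [122.1, 89.9, -143.4]
force: [0.5, -0.8, 0.1]
opening: 0.0008
```

Run:
```python
from h import *
o,R=tool()
print((R.T@(np.array([.4748,.0525,.081])-o['tool_pos'])*1000).round(1))
look('b1')
```

```text
t 14.12 tcp [0.4759 0.0527 0.1373] q1 30.0 q6 -115.5 zhead 94.46 xaxis [-0.002 -0.001 -1.   ] F [ 0.5 -0.8  0.1] op 0.0008
[56.3  1.  -0.1]
t 14.12 tcp [0.4759 0.0527 0.1373] q1 30.0 q6 -115.5 zhead 94.46 xaxis [-0.002 -0.001 -1.   ] F [ 0.5 -0.8  0.1] op 0.0008
r 0.0723 ang -175.8
```

View pics/b1.png

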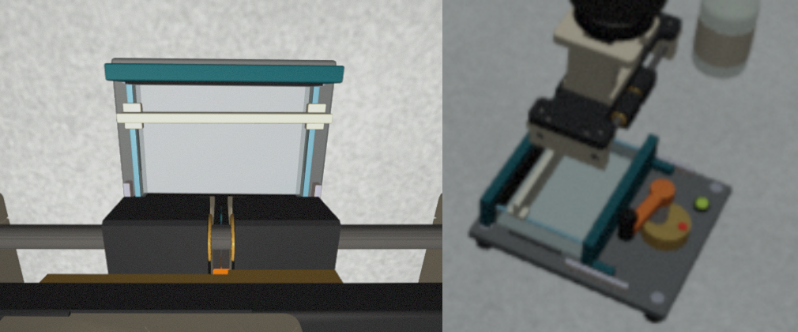

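The right-hand view shows the lever along the wall with the knob at (628,220), and the dot at (683,227) facing away from the wall. The wrist view shows the closed fingers over the free tray area. I'll descend.

Request:
send_rows([
  {"dx": 20,"dy": 0,"dz": 0,"ax": 0,"ay": 0,"az": 0,"fingers": 0},
  {"dx": 15,"dy": 0,"dz": 0,"ax": 0,"ay": 0,"az": 0,"fingers": 0},
  {"dx": 11,"dy": 0,"dz": 0,"ax": 0,"ay": 0,"az": 0,"fingers": 0},
  {"dx": 10,"dy": 0,"dz": 0,"ax": 0,"ay": 0,"az": 0,"fingers": 0},
  {"dx": 0,"dy": 0,"dz": 0,"ax": 0,"ay": 0,"az": 0,"fingers": 0},
])

```text
clock: 14.85
tool_pos: [0.4759, 0.0529, 0.0812]
orientation: [113.9, 90.0, -151.8]
force: [-0.7, 0.6, 0.8]
opening: 0.0003
```

Run:
```python
from h import *
look('b2')
```

```text
t 14.85 tcp [0.4759 0.0529 0.0812] q1 30.0 q6 -115.6 zhead 94.36 xaxis [-0.001 -0.    -1.   ] F [-0.7  0.6  0.8] op 0.0003
r 0.0723 ang -176.0
```

View pics/b2.png

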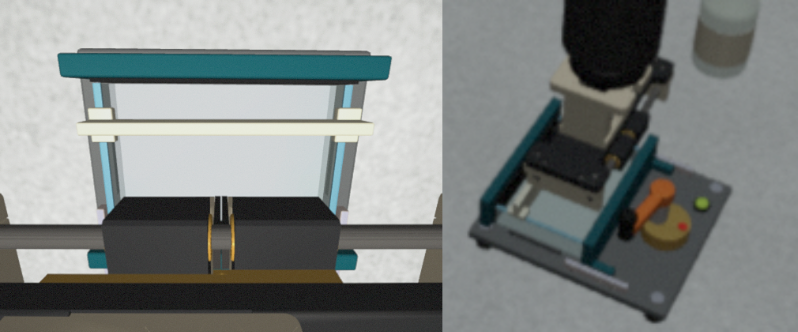

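Clear of everything, with no force. I'll push towards +x, which is tool −y.

Request:
send_rows([
  {"dx": 0,"dy": -3,"dz": 0,"ax": 0,"ay": 0,"az": 0,"fingers": 0},
  {"dx": 0,"dy": -3,"dz": 0,"ax": 0,"ay": 0,"az": 0,"fingers": 0},
  {"dx": 0,"dy": -3,"dz": 0,"ax": 0,"ay": 0,"az": 0,"fingers": 0},
  {"dx": 0,"dy": -3,"dz": 0,"ax": 0,"ay": 0,"az": 0,"fingers": 0},
  {"dx": 0,"dy": -3,"dz": 0,"ax": 0,"ay": 0,"az": 0,"fingers": 0},
  {"dx": 0,"dy": -2,"dz": 0,"ax": 0,"ay": 0,"az": 0,"fingers": 0},
])

```text
clock: 15.7
tool_pos: [0.4926, 0.0542, 0.0814]
orientation: [102.1, 89.9, -163.5]
force: [-3.5, 0.1, 0.4]
opening: 0.0003
```

Request:
send_rows([
  {"dx": 0,"dy": -2,"dz": 0,"ax": 0,"ay": 0,"az": 0,"fingers": 0},
  {"dx": 0,"dy": -2,"dz": 0,"ax": 0,"ay": 0,"az": 0,"fingers": 0},
])

```text
clock: 15.95
tool_pos: [0.4968, 0.0545, 0.0815]
orientation: [107.5, 90.0, -158.1]
force: [-2.9, -0.4, 0.7]
opening: 0.0006
```

Request:
send_rows([
  {"dx": 0,"dy": -2,"dz": 0,"ax": 0,"ay": 0,"az": 0,"fingers": 0},
  {"dx": 0,"dy": -2,"dz": 0,"ax": 0,"ay": 0,"az": 0,"fingers": 0},
])

```text
clock: 16.2
tool_pos: [0.5009, 0.0548, 0.0815]
orientation: [111.8, 90.0, -153.8]
force: [-3.0, -0.6, 1.1]
opening: 0.0006
```

The wall is moving at about 3 N, as described. I'll keep going until the stop.

Request:
send_rows([
  {"dx": 0,"dy": -2,"dz": 0,"ax": 0,"ay": 0,"az": 0,"fingers": 0},
  {"dx": 0,"dy": -2,"dz": 0,"ax": 0,"ay": 0,"az": 0,"fingers": 0},
])

```text
clock: 16.45
tool_pos: [0.505, 0.0552, 0.0815]
orientation: [115.6, 90.0, -150.1]
force: [-3.1, 0.2, 0.6]
opening: 0.0002
```

Request:
send_rows([
  {"dx": 0,"dy": -2,"dz": 0,"ax": 0,"ay": 0,"az": 0,"fingers": 0},
  {"dx": 0,"dy": -1,"dz": 0,"ax": 0,"ay": 0,"az": 0,"fingers": 0},
])

```text
clock: 16.7
tool_pos: [0.508, 0.0554, 0.0815]
orientation: [134.2, 90.0, -131.4]
force: [-2.3, -0.6, 1.7]
opening: 0.0002
```

Request:
send_rows([
  {"dx": 0,"dy": -1,"dz": 0,"ax": 0,"ay": 0,"az": 0,"fingers": 0},
  {"dx": 0,"dy": -1,"dz": 0,"ax": 0,"ay": 0,"az": 0,"fingers": 0},
])

```text
clock: 16.95
tool_pos: [0.5093, 0.0554, 0.0814]
orientation: [102.9, 89.9, -162.8]
force: [-6.0, -0.3, 2.8]
opening: 0.0003
```

Request:
send_rows([
  {"dx": 0,"dy": -1,"dz": 0,"ax": 0,"ay": 0,"az": 0,"fingers": 0},
  {"dx": 0,"dy": -1,"dz": 0,"ax": 0,"ay": 0,"az": 0,"fingers": 0},
  {"dx": 0,"dy": 0,"dz": 0,"ax": 0,"ay": 0,"az": 0,"fingers": 0},
  {"dx": 0,"dy": 0,"dz": 0,"ax": 0,"ay": 0,"az": 0,"fingers": 0},
])

```text
clock: 17.45
tool_pos: [0.5097, 0.0552, 0.0811]
orientation: [98.8, 89.8, -166.8]
force: [-10.2, 1.0, 5.3]
opening: 0.0007
```

The force climbs to about 10 N with no movement, so the wall is against the cam. I'll back off, lift and check.

Request:
send_rows([
  {"dx": 0,"dy": 5,"dz": 0,"ax": 0,"ay": 0,"az": 0,"fingers": 0},
  {"dx": 0,"dy": 10,"dz": 0,"ax": 0,"ay": 0,"az": 0,"fingers": 0},
  {"dx": 0,"dy": 5,"dz": 0,"ax": 0,"ay": 0,"az": 0,"fingers": 0},
  {"dx": -30,"dy": 0,"dz": 0,"ax": 0,"ay": 0,"az": 0,"fingers": 0},
  {"dx": -50,"dy": 0,"dz": 0,"ax": 0,"ay": 0,"az": 0,"fingers": 0},
  {"dx": -50,"dy": 0,"dz": 0,"ax": 0,"ay": 0,"az": 0,"fingers": 0},
  {"dx": -20,"dy": 0,"dz": -55,"ax": 0,"ay": 0,"az": 0,"fingers": 0},
  {"dx": 0,"dy": 0,"dz": -55,"ax": 0,"ay": 0,"az": 0,"fingers": 0},
  {"dx": 0,"dy": 0,"dz": -55,"ax": 0,"ay": 0,"az": 0,"fingers": 0},
  {"dx": 0,"dy": 0,"dz": -40,"ax": 0,"ay": 0,"az": 0,"fingers": 0},
  {"dx": 0,"dy": 0,"dz": 0,"ax": 0,"ay": 0,"az": 0,"fingers": 0},
])

```text
clock: 18.82
tool_pos: [0.5074, -0.1523, 0.2314]
orientation: [-147.3, 90.0, -53.1]
force: [-0.0, 0.3, 0.0]
opening: 0.0005
```

Run:
```python
from h import *
tool()
t=ctrl.snapshot('top')
cv2.imwrite('pics/t5.png',cv2.resize(t['image'][140:250,210:320],None,fx=5.4,fy=5.4,interpolation=cv2.INTER_CUBIC))
s=ctrl.snapshot('scene');cv2.imwrite('pics/s5.png',s['image'])
T=lambda u,v:(210+u/5.4-.4,140+v/5.4-.4)
cv2.imwrite('pics/t5f.png',t['image'])
```

```text
t 18.82 tcp [ 0.5074 -0.1523  0.2314] q1 4.5 q6 -90.4 zhead 94.16 xaxis [ 0. -0. -1.] F [-0.   0.3  0. ] op 0.0005
```

View pics/t5.png

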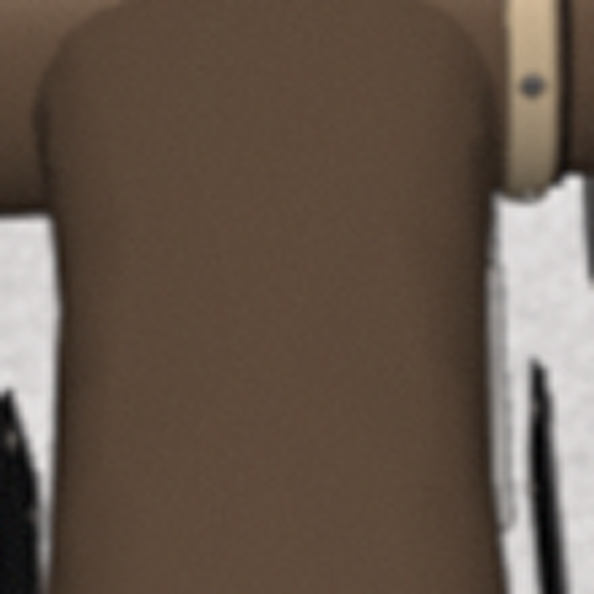

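View pics/s5.png

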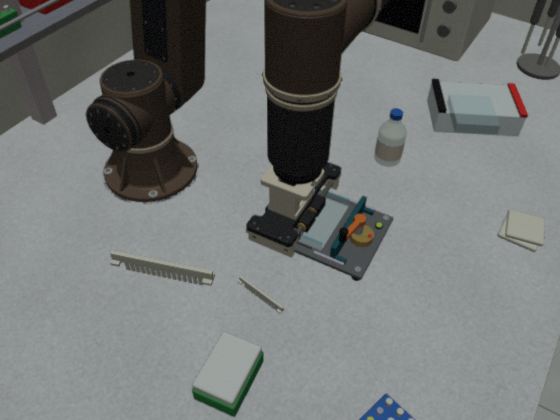

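The arm hides the caster, so I'll move further to the right. The bottle (391,140) and box (228,372) are where they were.

Request:
send_rows([
  {"dx": 0,"dy": 0,"dz": -50,"ax": 0,"ay": 0,"az": 0,"fingers": 0},
  {"dx": 0,"dy": 5,"dz": -50,"ax": 0,"ay": 0,"az": 0,"fingers": 0},
  {"dx": 0,"dy": 10,"dz": -50,"ax": 0,"ay": 0,"az": 0,"fingers": 0},
  {"dx": 0,"dy": 20,"dz": -50,"ax": 0,"ay": 0,"az": 0,"fingers": 0},
  {"dx": 0,"dy": 30,"dz": -50,"ax": 0,"ay": 0,"az": 0,"fingers": 0},
  {"dx": 0,"dy": 40,"dz": -45,"ax": 0,"ay": 0,"az": 0,"fingers": 0},
  {"dx": 0,"dy": 40,"dz": -45,"ax": 0,"ay": 0,"az": 0,"fingers": 0},
  {"dx": 0,"dy": 40,"dz": -45,"ax": 0,"ay": 0,"az": 0,"fingers": 0},
  {"dx": 0,"dy": 40,"dz": -45,"ax": 0,"ay": 0,"az": 0,"fingers": 0},
  {"dx": 0,"dy": 0,"dz": 0,"ax": 0,"ay": 0,"az": 0,"fingers": 0},
])

```text
clock: 20.18
tool_pos: [0.3141, -0.5978, 0.2309]
orientation: [71.4, 90.0, 165.5]
force: [0.1, 0.3, -0.6]
opening: 0.0006
```

Run:
```python
from h import *
tool()
t=ctrl.snapshot('top')
a=cv2.resize(t['image'][140:250,210:320],(400,400),interpolation=cv2.INTER_CUBIC)
s=ctrl.snapshot('scene');b=cv2.resize(s['image'][165:285,255:405],(400,400),interpolation=cv2.INTER_CUBIC)
cv2.imwrite('pics/t6.png',np.hstack([a,b]))
```

```text
t 20.18 tcp [ 0.3141 -0.5978  0.2309] q1 -45.8 q6 -40.1 zhead 94.18 xaxis [-0.001  0.    -1.   ] F [ 0.1  0.3 -0.6] op 0.0006
```

View pics/t6.png

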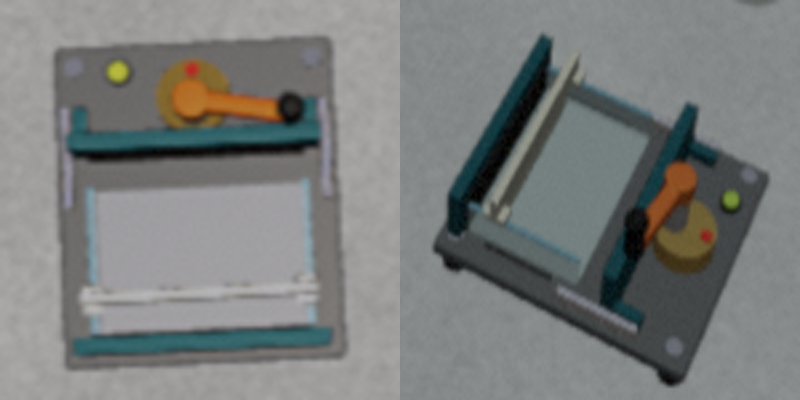

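The lever lies along the wall with the dot away from it, the wall is clear of the tray, and the comb and tray look unmoved. I'll measure the wall travel and the other displacements.

Run:
```python
from h import *
import pickle
old=pickle.load(open('top.pkl','rb'));new=ctrl.snapshot('top')
def f(s,lo,hi,box,z):
    x0,x1,y0,y1=box;m=cv2.inRange(cv2.cvtColor(s['image'],cv2.COLOR_BGR2HSV),lo,hi)
    q=np.argwhere(m[y0:y1,x0:x1]>0)[:,::-1]+[x0,y0]; return len(q),onz(s,*q.mean(0),z)[:2]
for n,lo,hi,b,z in (('wall',(85,100,30),(105,255,160),(240,275,176,200),.068),('fixed',(85,100,30),(105,255,160),(225,310,225,242),.068),('cap',(100,150,80),(125,255,255),(110,150,170,200),.15),('box',(50,100,30),(80,255,255),(395,410,170,220),.03),('comb',(0,0,200),(179,60,255),(228,305,215,228),.07)):
    a=f(old,lo,hi,b,z) ; bb=b if n!='wall' else (240,275,172,192)
    c=f(new,lo,hi,bb,z);print(n,a[0],c[0],((c[1]-a[1])*1000).round(1))
for n,s in (('o',old),('n',new)):
    g=s['image'][:,:,:].astype(int); print(n,[(r,g[r,255:272].mean(0).round().astype(int).tolist()) for r in range(174,194)] )
k=(210+291/3.636-.4,140+105/3.636-.4);p=onz(new,*k,.112)[:2]-[.548,.058];print(p,np.degrees(np.arctan2(p[1],p[0]))-4)
```

```text
wall 182 178 [20.3  1.6]
fixed 300 299 [-0.1  0.5]
cap 133 134 [-0.1 -0.1]
box 127 128 [0.3 0. ]
comb 0 0 [nan nan]
o [(174, [46, 97, 121]), (175, [45, 101, 127]), (176, [46, 101, 127]), (177, [45, 101, 127]), (178, [45, 99, 127]), (179, [45, 94, 131]), (180, [46, 88, 134]), (181, [47, 85, 132]), (182, [52, 81, 115]), (183, [73, 81, 74]), (184, [97, 92, 47]), (185, [104, 98, 48]), (186, [106, 101, 54]), (187, [97, 92, 48]), (188, [49, 46, 21]), (189, [13, 12, 12]), (190, [35, 35, 37]), (191, [98, 96, 97]), (192, [152, 149, 150]), (193, [160, 156, 158])]
n [(174, [60, 88, 99]), (175, [83, 87, 63]), (176, [100, 94, 45]), (177, [106, 101, 51]), (178, [106, 101, 53]), (179, [89, 84, 41]), (180, [43, 40, 19]), (181, [13, 12, 13]), (182, [23, 24, 26]), (183, [68, 69, 71]), (184, [104, 106, 108]), (185, [110, 112, 114]), (186, [108, 110, 112]), (187, [108, 109, 112]), (188, [107, 109, 111]), (189, [107, 109, 111]), (190, [111, 112, 115]), (191, [132, 130, 132]), (192, [157, 153, 155]), (193, [162, 158, 159])]
[-0.00672331 -0.0653593 ] -99.87318426959776<stdin>:6: RuntimeWarning: Mean of empty slice.
  ret = um.true_divide(
```

The wall travelled about 20 mm and the lever is at −99.9°, on its stop. The bottle, box and fixed wall moved less than 1 mm. The arm is clear, so I'm handing in.

```bash
python3 -c "
from h import *
print(ctrl.close_job())"
```

```text
the job is handed in; nothing more can be done
None
```

The gel tray is released and the job is handed in at about 20 s of the 56 s allowed. No verdict is reported.

- **Lever:** I straddled the knob with half-closed fingers and swung it clockwise past the far side until the force rose to about 20 N at its stop. My last check put it at −99.9° in the caster frame, against −100° for the stop, with the lobe dot facing away from the wall.
- **Wall:** I then pushed it with closed fingers from the tray side at about 3 N, until it stopped against the cam at about 10 N. It travelled 20.3 mm measured from the top camera, about 19 mm by counting pixel rows.
- **Rest of the scene:** The bottle, tip box and fixed wall moved less than 1 mm. The arm ended clear, touching nothing.

**Checks that failed or disagreed:**
- My colour mask for the comb found no pixels, so I judged the comb by eye. Its row in the top crop was 80.9 after against 80.7 before.
- I also judged the tray only by eye in the before and after crops, and it looked unmoved.
- The first three move calls were refused, apparently because keys were missing; nothing moved.
- The knob position from the wrist camera was about 7 mm off the other two cameras, so I used a value in between; the gap between the fingers covered that.

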